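# Close the sprung drill jig over the neck block and hold it shut

### The arm

A 7-joint arm with a two-finger parallel gripper is mounted at the origin on a cart in front of the work surface, level with it; the furniture and walls round the work are solid. World frame = base frame: x ahead of the robot, y to its left, z up, the work surface at z = 0. Lengths are in m, angles in rad, forces in N, time in s.
With the tool pointing down it reaches from about 0.4 to 0.9 m from the base axis. Payload 5.6 kg.
Tool frame: the origin (TCP) lies midway between the tips of the shut fingers; the grasp point (between the pads) lies behind it (grip_depth is the z of the grasp point in the tool frame, in m); z points along the fingers, y is the direction in which the jaws open and shut (so a half turn about z gives the same grasp; the last joint's range is limited). The gripper opens to 92 mm and grips with 3 to 60 N. Pads are 20 mm wide; open, the fingers measure 128 mm over their backs; the gripper's body (75 mm by 189 mm) begins 69 mm behind the grasp point.
Start: joints at [1.2, 0.468, -0.012, 1.603, 0.006, 1.071, -0.056], TCP at [0.209, -0.615, 0.215] pointing down, gripper open.
Joint ranges: [-2.53, 2.53], [-0.31, 2.02], [-1.57, 1.55], [0.28, 2.44], [-1.29, 4.43], [0.15, 1.84], [-2.92, 2.92]. Speed limits (rad/s): [2.57, 2.57, 3.14, 3.14, 3.14, 3.14, 3.14].

### API

Orientations are given as a unit quaternion [w, x, y, z].
In Python, from plant import read_state, grab_frame, job_done, grip_depth gives the robot as it stands. The module is installed in compiled form; this text tells all that it offers.
- The arm moves only by the shell command python3 -m pendant 'ROWS' [FORCE]. ROWS is JSON, a list of rows, each an object with "xyz": the shift along the tool's x, y, z in mm, a list of three; "rot": the turn, a rotation vector about the tool's x, y, z in rad, a list of three; "claw": the opening in per cent of the stroke, from 0 (shut) to 100 (fully open). A call has 1 to 12 rows; each row is the pose to reach, as a shift and turn from the pose commanded when the call began, along the tool's axes at that moment; what a row does not reach only later rows make up. A row lasts 1/12 s, in which the tool goes at most 41.7 mm and 7.16 degrees, less where a joint would pass 70% of its speed; a pose out of reach is approached as far as the arm can. A call with a gripper value outside its range is refused whole. The fingers move at their own pace and stop on an object; FORCE is the grip in N (left out, the last holds). Time passes only in rows, so rows that repeat a pose let the fingers close. It gives the time, the measured TCP pose, the force and the opening at its end, in the units of the state.
- read_state(): the state, without advancing time (a new reading comes with each control period).
- grab_frame(name): name is "scene" or "top" or "wrist"; returns a dict with "color" (400x640x3 uint8, red, green, blue), "mtx" (3x3 intrinsics, pixels), "R" (3x3) and "t" (3): a world point X has camera coordinates R X + t. Camera axes: x right, y down, z forward; pixel columns grow to the right and rows downward; lengths in m; the calibration is good to about 2 mm. The wrist camera is an equidistant fisheye: a pixel r from the principal point sees the ray r / f radians off the axis. A picture is of the moment at which its call begins. There is no depth.
- job_done(): hands the job in, once; it reports no verdict.
The state is a dict: "t": time; "q": joint angles; "qd": joint speeds; "effort": joint torques, N m; "position": TCP position; "eef_rot": TCP orientation; "force": force on the tool from outside, world axes, zero at the start; "ft_torque": the same for the moment, N m; "finger_gap": finger opening in m.
Only numpy, scipy, OpenCV 4.12 (cv2) and the standard library are available. Lean on these libraries where they do the work, as an engineer would, in place of code of your own. Each camera call takes 0.05 s, during which the arm holds its last target. There are 200 camera calls.

### The job

Load the maple neck block into the drill jig and slide it up against the red end stop until you feel it touch. Then fit the drill plate over both dowels, red end at the red stop, press it down against its lift springs until it comes firmly down on the block, and finish still holding it pressed shut so that I can put the clamps on. Leave the other things on the bench where they are.

Things in the scene. Friction and masses are not known exactly. Their poses are not given: they have to be found in the camera images.
- jig: Drill jig, screwed to the bench: plywood base 190 (its x) x 96 (y) x 14 mm; origin at the centre of its underside, z up. On it, for the block, a nest between two wooden rails along x: inner faces 52 mm apart, x = -45 to +33 mm, 12.5 mm high, inner upper edges sloped as a lead-in. Lift pins: two brass pins (8 mm) beside each dowel at y = +-19 mm, sprung, 10 mm proud, pressed down 8 mm when shut.
- stop_face (a point): Middle of the face of the red end stop that looks into the nest (jig x = +39 mm). The stop stands across the nest, 60 mm wide, 7 mm thick, 15 mm high above the base. Between the small dowel and the stop the block has about 13 mm of slack along x. Axes as the jig's.
- big_dowel (a point): Tip of the steel dowel of 12 mm diameter beyond the red stop, on the jig's centre line at x = +63 mm. It stands 52 mm above the base (tip 66 mm above the bench), its top 10 mm tapered. Axes as the jig's.
- small_dowel (a point): Tip of the steel dowel of 8 mm diameter at the other end, on the jig's centre line at x = -63 mm; as tall as the other and tapered likewise. Axes as the jig's.
- block_home (a point): Where block_mid is when the block lies in the nest against the stop: jig x = -3.5 mm, on top of the base (14 mm above the bench). Axes as the jig's.
- block_mid (a point): The maple neck block, a plain pale wooden block 85 mm long (this point's x), 48 mm wide (y), 36 mm high, 0.11 kg, lying on the bench; this point is the centre of its underside, z up. It is the same end for end. Grasp it across its 48 mm width; in the nest its upper 23 mm stand clear above the rails.
- drill_plate: Drill plate, 154 mm long (its x), 56 mm wide (y), 0.33 kg, standing on its two legs; origin under its centre at the level of the feet, z up. Aluminium plate (34 to 44 mm above the origin) on two dark wooden legs at x = +-63 mm, each 28 mm long in x, 98 mm apart, which straddle the block. With the block at the stop, the leg at the small dowel clears it by 3 mm; otherwise it lands on the block.
- big_bore (a point): Centre of the 13.6 mm bore for the big dowel at the foot of the leg at the plate's x = +63 mm, the end with the red stripe. The other leg has a 10.4 mm bore for the small dowel at x = -63 mm, so the plate goes on one way round only. The bores go right through. Axes as the plate's.
- plate_grip (a point): Middle of the plate's grip, a pale wooden bar on the centre of the plate: 46 mm long in the plate's x, 16 mm thick in y, 38 mm high, from 44 to 82 mm above the plate's origin; this point is 63 mm above it. Grasp it across its thickness. Axes as the plate's.
- plate_home (a point): Where the drill plate's origin is when it is shut: jig centre, 16 mm above the bench (legs 2 mm clear of the base, plate bearing on the block), axes as the jig's. Let go, the plate rides 8 mm higher on its lift pins. From the plate hanging in the grip, the force on the tool rises by about 10 N until it shuts, and further as it presses the block; keep up 14 to 20 N in all.
- strips_edge (a point): Near edge of the fixed stack of wooden strips along the left side of the bench, to be kept clear of: it is 50 mm high here and up to 0.17 m beyond world y = 0.40 m; this point is on its upper edge. Beyond it stand the tool board with the chisels (y = 0.48 m on) and, at world x = 0.30 to 0.34, y = 0.55 to 0.60 m, a wooden post taller than the robot.
- tape_roll: Small yellow roll of tape lying flat, 48 mm across, 20 mm high; origin at the centre of its underside. To be left alone.
- clamp_a: Black plastic spring clamp lying flat, 116 x 72 x 19 mm; origin at the centre of its underside. To be left alone.
- clamp_b: Black plastic spring clamp lying flat, 61 x 112 x 19 mm; origin at the centre of its underside. To be left alone.
- pot: Cream glazed pot, 58 mm across, 72 mm high, standing upright; origin at the centre of its underside. To be left alone.

How it is judged:
By the outcome, as a careful person would: the job done as asked, in the order asked, and still so for the second after the job is handed in, while the arm keeps its last pose, push and grip.
It also fails if it takes over 64 s, if anything falls off the work surface, if the arm or the gripper's body presses on something with over 40 N, if the wrist force passes 120 N, or if a joint passes its speed limit or range.

## Working session

There is one attempt and no reset: what is moved stays moved. The work goes in short steps, Python scripts to look and compute and a shell command to move; the robot and the scene stay as the last step left them, time stands still between calls to the robot, and variables do not carry over. Pictures are saved under pics/ and viewed, about 8 in all and at most 12, crops included, and the job is handed in when it is done.

```bash
mkdir -p pics; cat > h.py <<'E'
import numpy as np, cv2
from plant import read_state, grab_frame, job_done, grip_depth
def snap(n,tag):
    f=grab_frame(n); np.savez(f'pics/{tag}.npz',**f); cv2.imwrite(f'pics/{tag}.png',f['color'][:,:,::-1]); return f
def ray(f,u,v,fish=False):
    K=f['mtx']; x=(u-K[0,2])/K[0,0]; y=(v-K[1,2])/K[1,1]
    if fish:
        r=np.hypot(x,y); d=np.array([x/r*np.sin(r),y/r*np.sin(r),np.cos(r)]) if r>0 else np.array([0,0,1.])
    else: d=np.array([x,y,1.])
    return -f['R'].T@f['t'], f['R'].T@d
def onz(f,u,v,z,fish=False):
    c,d=ray(f,u,v,fish); return c+d*(z-c[2])/d[2]
E
python3 - <<'E'
from h import *
print(grip_depth if not callable(grip_depth) else grip_depth())
s=read_state(); print({k:np.round(v,3) for k,v in s.items()})
for n in('top','scene'):
    f=snap(n,n+'0'); print(n,-f['R'].T@f['t'],f['mtx'][0],f['R'])
E
```

```text
-0.0187
{'t': np.float64(0.0), 'q': array([ 1.2  ,  0.468, -0.012,  1.604,  0.006,  1.071, -0.056]), 'qd': array([ 0.001, -0.   , -0.   , -0.001, -0.   , -0.001,  0.002]), 'effort': array([ 0.0000e+00, -5.2057e+01, -1.2000e-02, -2.4375e+01, -5.7000e-02,
        1.7000e-02,  0.0000e+00]), 'position': array([ 0.209, -0.615,  0.214]), 'eef_rot': array([-0.001,  0.987,  0.163, -0.   ]), 'force': array([0.74 , 0.926, 0.686]), 'ft_torque': array([-0.01 , -0.015, -0.006]), 'finger_gap': np.float64(0.092)}
top [0.50195581 0.0999419  1.0355017 ] [484.75699265   0.         312.2421001 ] [[ 0.02388444 -0.99971204 -0.00231529]
 [-0.99256919 -0.02343726 -0.11940311]
 [ 0.11931446  0.00514997 -0.99284316]]
scene [0.02146526 0.51057308 0.53254484] [379.46577875   0.         321.62266574] [[-0.5880563  -0.80881142  0.00372635]
 [-0.41640944  0.29879953 -0.85867457]
 [ 0.69339237 -0.50650068 -0.51250765]]
```

View pics/top0.png

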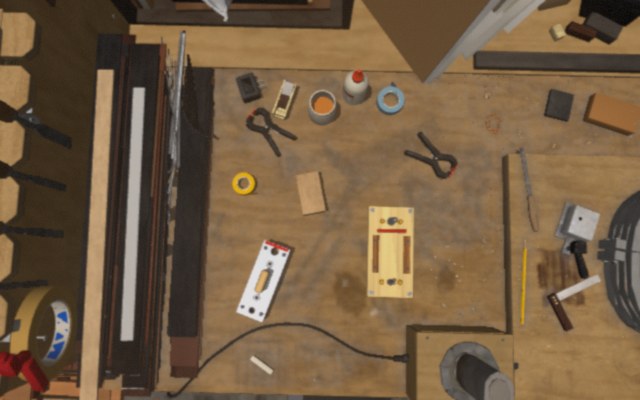

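View pics/scene0.png

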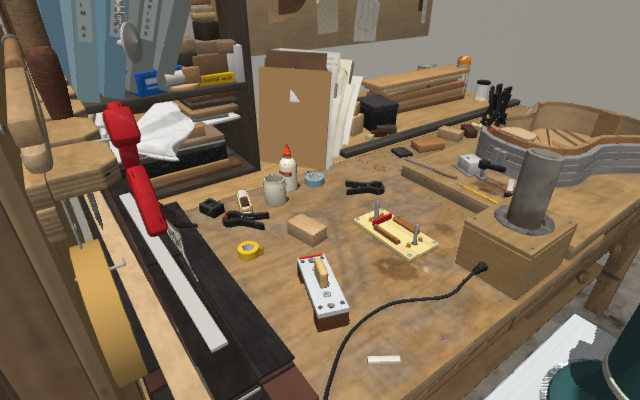

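The top view shows the jig around (390,251) with its red stop up (+x), the block at (312,192) and the plate at (264,280) with its red end up. The tape is at (244,183).

```bash
python3 - <<'E'
from h import *
f=dict(np.load('pics/top0.npz')); im=f['color']; hsv=cv2.cvtColor(im,cv2.COLOR_RGB2HSV)
for n,p in dict(jig=(375,285),jig2=(390,250),block=(312,190),bench=(340,210),plate=(262,300),bench2=(300,260),stop=(391,231),rs=(277,246)).items(): print(n,im[p[1],p[0]],hsv[p[1],p[0]])
cv2.imwrite('pics/crop0.png',cv2.resize(im[160:330,225:425,::-1],None,fx=3.5,fy=3.5,interpolation=cv2.INTER_CUBIC))
E
```

```text
jig [220 186 121] [ 20 115 220]
jig2 [227 200 131] [ 22 108 227]
block [186 148 104] [ 16 112 186]
bench [126 104  79] [ 16  95 126]
plate [225 223 224] [165   2 225]
bench2 [139 109  77] [ 15 114 139]
stop [173  62  36] [  6 202 173]
rs [196  66  55] [  2 183 196]
```

View pics/crop0.png

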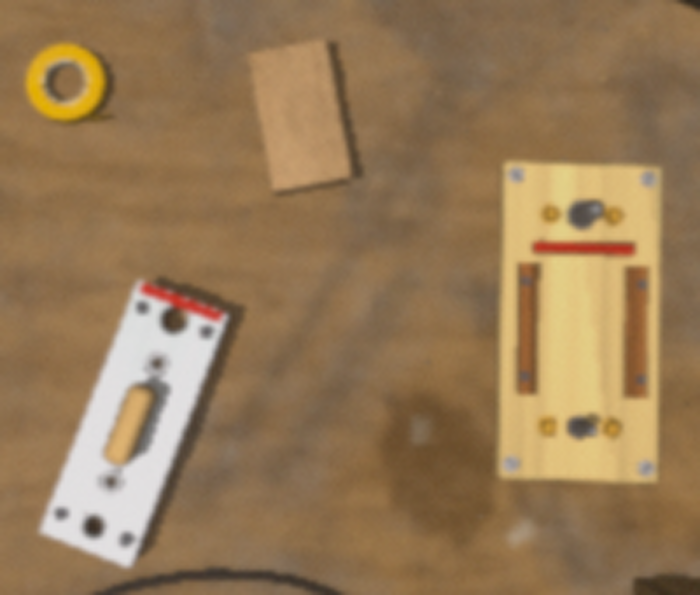

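The crop shows every edge clearly. The block's top corners are near (249,53), (328,41), (352,178) and (275,192). The plate's corners are near (138,282), (229,315), (131,566) and (41,532), and the jig's are near (505,163), (660,168), (656,481) and (500,477).

```bash
python3 - <<'E'
from h import *
f=dict(np.load('pics/top0.npz')); im=f['color']; hsv=cv2.cvtColor(im,cv2.COLOR_RGB2HSV)
big=cv2.resize(im,None,fx=4,fy=4,interpolation=cv2.INTER_CUBIC); H=cv2.cvtColor(big,cv2.COLOR_RGB2HSV)
def rect(mask,x0,y0,x1,y1,z,name):
    m=np.zeros_like(mask); m[y0*4:y1*4,x0*4:x1*4]=mask[y0*4:y1*4,x0*4:x1*4]
    m=cv2.morphologyEx(m,cv2.MORPH_CLOSE,np.ones((25,25)))
    c=max(cv2.findContours(m,0,2)[0],key=cv2.contourArea)[:,0]
    P=np.array([onz(f,(u+.5)/4-.5,(v+.5)/4-.5,z)[:2] for u,v in c])
    (cx,cy),wh,a=cv2.minAreaRect((P*1000).astype(np.float32)); print(name,cx,cy,wh,a)
rect(cv2.inRange(H,(10,60,155),(30,255,255)),290,165,335,220,.036,'block')
rect(cv2.inRange(H,(10,60,170),(30,255,255)),360,200,420,305,.014,'jig')
rect(cv2.bitwise_or(cv2.inRange(H,(0,0,160),(180,45,255)),cv2.inRange(H,(0,140,150),(8,255,255))),230,230,300,330,.044,'plate')
def pc(x,y,z): return onz(f,(x+.5)/3.5-.5+225,(y+.5)/3.5-.5+160,z)
for n,P,z in(('block',[(249,53),(328,41),(352,178),(275,192)],.036),('plate',[(138,282),(229,315),(131,566),(41,532)],.044),('jig',[(505,163),(660,168),(656,481),(500,477)],.014)):
    Q=np.array([pc(*p,z) for p in P]); d=(Q[0]+Q[1]-Q[2]-Q[3]); print(n,Q.mean(0).round(4),'yaw',np.degrees(np.arctan2(d[1],d[0])),np.linalg.norm(d)/2)
s=cv2.inRange(H,(0,170,130),(8,255,255))
s[:,:360*4]=0;s[:,420*4:]=0;s[:200*4]=0;s[260*4:]=0
p=cv2.boundingRect(s);print(onz(f,(p[0]+p[2]/2)/4-.5,(p[1]+p[3]/2)/4-.5,.029))
E
```

```text
block 635.4463500976562 107.36328125 (89.18804931640625, 61.9185676574707) 4.552135944366455
jig 517.7049560546875 -60.70669937133789 (95.53316497802734, 189.90660095214844) 89.52396392822266
plate 452.26788330078125 200.74810791015625 (57.916934967041016, 155.508056640625) 70.35999298095703
block [0.634  0.1088 0.036 ] yaw 11.573373949905966 0.0840392872330504
plate [0.4521 0.2    0.044 ] yaw -19.553394822607743 0.15274393480397114
jig [ 0.5172 -0.0611  0.014 ] yaw -0.5600949270675546 0.18657314670316164
[ 0.56003646 -0.06025184  0.029     ]
```

```bash
cat >> h.py <<'E'
from scipy.spatial.transform import Rotation as Ro
def plan(xyz,yaw):
    """shift in tool axes (mm) and rotvec to put TCP at xyz, tool down with tool-x at yaw deg"""
    s=read_state(); w,x,y,z=s['eef_rot']; R=Ro.from_quat([x,y,z,w])
    T=Ro.from_euler('z',yaw,degrees=True)*Ro.from_quat([1,0,0,0])
    X=R.as_matrix()[:,0]
    print('t',round(float(s['t']),2),'pos',np.round(s['position'],4),'yaw',round(float(np.degrees(np.arctan2(X[1],X[0]))),2),'F',np.round(s['force'],1),'gap',round(float(s['finger_gap']),4))
    print('  xyz',np.round(R.inv().apply(np.array(xyz)-s['position'])*1e3,1),'rot',np.round((R.inv()*T).as_rotvec(),4))
E
python3 - <<'E'
from h import *
a=dict(np.load('pics/top0.npz'));b=dict(np.load('pics/scene0.npz'))
for n,p,q in(('spindle top',(487,365),(537,152)),('box top corner far right img',(415,330),(482,205))):
    (c,d),(e,g)=ray(a,*p),ray(b,*q); k=np.linalg.lstsq(np.c_[d,-g],e-c,rcond=None)[0]; print(n,(c+d*k[0]).round(3),(e+g*k[1]).round(3))
plan([.45,-.30,.30],11.6); plan([.634,.1088,.13],11.6)
E
```

```text
spindle top [ 0.338 -0.179  0.241] [ 0.312 -0.194  0.251]
box top corner far right img [ 0.376 -0.086  0.142] [ 0.344 -0.108  0.151]
t 0.1 pos [ 0.209  -0.6149  0.2137] yaw 18.78 F [ 0.3 -0.2 -0.1] gap 0.0918
  xyz [ 329.5 -220.7  -86. ] rot [-0.0016  0.0002  0.1253]
t 0.1 pos [ 0.209  -0.6149  0.2137] yaw 18.78 F [ 0.3 -0.2 -0.1] gap 0.0918
  xyz [ 635.3 -548.3   84.5] rot [-0.0016  0.0002  0.1253]
```

```bash
python3 -m pendant '[{"xyz":[0,0,-40],"rot":[0,0,0],"claw":100},{"xyz":[10,-5,-80],"rot":[0,0,0],"claw":100},{"xyz":[46,-20,-90],"rot":[0,0,0.02],"claw":100},{"xyz":[83,-36,-90],"rot":[0,0,0.03],"claw":100},{"xyz":[120,-52,-90],"rot":[0,0,0.04],"claw":100},{"xyz":[157,-68,-90],"rot":[0,0,0.05],"claw":100},{"xyz":[194,-84,-90],"rot":[0,0,0.06],"claw":100},{"xyz":[230,-102,-90],"rot":[0,0,0.08],"claw":100},{"xyz":[266,-121,-90],"rot":[0,0,0.1],"claw":100},{"xyz":[302,-140,-90],"rot":[0,0,0.1253],"claw":100},{"xyz":[338,-159,-90],"rot":[0,0,0.1253],"claw":100},{"xyz":[374,-178,-90],"rot":[0,0,0.1253],"claw":100}]'
python3 - <<'E'
from h import *
plan([.634,.1088,.13],11.6)
E
```

```text
t: 1.1
position: [0.5069, -0.3247, 0.3043]
eef_rot: [-0.0, 0.995, 0.101, -0.0]
force: [0.7, -0.2, -1.0]
finger_gap: 0.092
t 1.1 pos [ 0.5069 -0.3247  0.3043] yaw 11.59 F [ 0.7 -0.2 -1. ] gap 0.092
  xyz [ 211.7 -399.1  174.3] rot [-0.0002  0.0005 -0.0001]
```

```bash
python3 -m pendant '[{"xyz":[18,-35,0],"rot":[0,0,0],"claw":100},{"xyz":[37,-70,0],"rot":[0,0,0],"claw":100},{"xyz":[55,-105,10],"rot":[0,0,0],"claw":100},{"xyz":[74,-140,20],"rot":[0,0,0],"claw":100},{"xyz":[92,-174,30],"rot":[0,0,0],"claw":100},{"xyz":[110,-208,40],"rot":[0,0,0],"claw":100},{"xyz":[128,-242,55],"rot":[0,0,0],"claw":100},{"xyz":[146,-276,70],"rot":[0,0,0],"claw":100},{"xyz":[164,-310,85],"rot":[0,0,0],"claw":100},{"xyz":[181,-342,100],"rot":[0,0,0],"claw":100},{"xyz":[198,-373,118],"rot":[0,0,0],"claw":100},{"xyz":[211.7,-399,140],"rot":[0,0,0],"claw":100}]'
python3 -m pendant '[{"xyz":[0,0,25],"rot":[0,0,0],"claw":100},{"xyz":[0,0,35],"rot":[0,0,0],"claw":100},{"xyz":[0,0,35],"rot":[0,0,0],"claw":100}]'
python3 - <<'E'
from h import *
plan([.634,.1088,.015],11.6); f=snap('wrist','w1'); print(f['mtx'],-f['R'].T@f['t'],f['R'])
E
```

```text
t: 2.1
position: [0.6339, 0.1101, 0.1642]
eef_rot: [-0.001, 0.995, 0.102, 0.001]
force: [-0.0, -0.4, 0.8]
finger_gap: 0.0918
t: 2.35
position: [0.6309, 0.1058, 0.1261]
eef_rot: [0.001, 0.995, 0.101, -0.003]
force: [-0.9, -1.4, 0.2]
finger_gap: 0.092
t 2.35 pos [0.6309 0.1058 0.1261] yaw 11.6 F [-0.9 -1.4  0.2] gap 0.092
  xyz [  4.4  -2.4 111.1] rot [ 0.0006  0.0068 -0.0001]
[[309.70691629   0.         319.11353105]
 [  0.         309.70691629 203.39756715]
 [  0.           0.           1.        ]] [0.69604655 0.11892302 0.29658275] [[ 2.02842963e-01 -9.79211204e-01  3.86706859e-04]
 [-9.50622199e-01 -1.96826008e-01  2.39951990e-01]
 [-2.34887563e-01 -4.90401848e-02 -9.70784679e-01]]
```

View pics/w1.png

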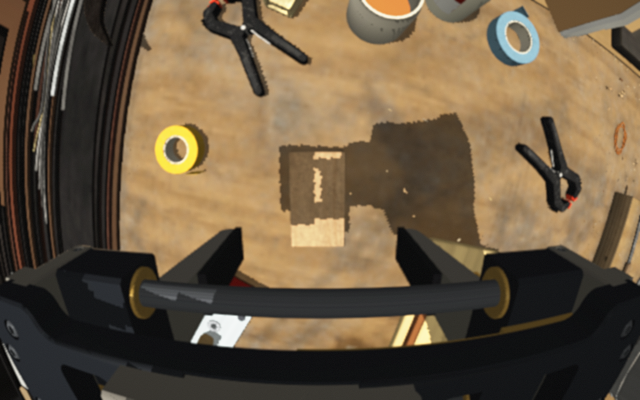

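The wrist view shows the block between the fingers, with top corners near (289,152), (344,151), (344,246) and (291,246).

```bash
python3 - <<'E'
from h import *
f=dict(np.load('pics/w1.npz'))
Q=np.array([onz(f,u,v,.036,True) for u,v in[(289,152),(344,151),(344,246),(291,246)]]); d=Q[0]+Q[1]-Q[2]-Q[3]
print(Q.round(4),Q.mean(0),np.degrees(np.arctan2(d[1],d[0])),np.linalg.norm(d)/2,np.linalg.norm(Q[0]-Q[1]))
plan([.634,.1088,.015],11.6)
E
```

```text
[[0.6715 0.1397 0.036 ]
 [0.6817 0.0945 0.036 ]
 [0.5987 0.0756 0.036 ]
 [0.5889 0.1226 0.036 ]] [0.63520684 0.10809804 0.036     ] 12.209194218760263 0.08474869651003504 0.046318181704417975
t 2.4 pos [0.6323 0.1053 0.1283] yaw 11.52 F [-0.5 -0.7  0.3] gap 0.092
  xyz [  2.7  -3.2 113.3] rot [ 0.0008  0.0033 -0.0015]
```

```bash
python3 -m pendant '[{"xyz":[1,-1,30],"rot":[0,0,-0.005],"claw":100},{"xyz":[1,-1,60],"rot":[0,0,-0.005],"claw":100},{"xyz":[1,-1,85],"rot":[0,0,-0.005],"claw":100},{"xyz":[1,-1,103],"rot":[0,0,-0.005],"claw":100},{"xyz":[1,-1,110],"rot":[0,0,-0.005],"claw":100},{"xyz":[1,-1,114],"rot":[0,0,-0.005],"claw":100},{"xyz":[1,-1,114],"rot":[0,0,-0.005],"claw":100},{"xyz":[1,-1,114],"rot":[0,0,-0.005],"claw":100}]'
python3 - <<'E'
from h import *
plan([.635,.1082,.015],12)
E
```

```text
t: 3.07
position: [0.6353, 0.1078, 0.0174]
eef_rot: [-0.0, 0.995, 0.103, 0.001]
force: [0.1, -0.3, -0.3]
finger_gap: 0.092
t 3.07 pos [0.6353 0.1078 0.0174] yaw 11.83 F [ 0.1 -0.3 -0.3] gap 0.092
  xyz [-0.3 -0.4  2.4] rot [ 0.0002 -0.0028 -0.0029]
```

```bash
python3 -m pendant '[{"xyz":[0,0,2],"rot":[0,0,0],"claw":100},{"xyz":[0,0,2],"rot":[0,0,0],"claw":40},{"xyz":[0,0,2],"rot":[0,0,0],"claw":40},{"xyz":[0,0,2],"rot":[0,0,0],"claw":40},{"xyz":[0,0,2],"rot":[0,0,0],"claw":40},{"xyz":[0,0,2],"rot":[0,0,0],"claw":40},{"xyz":[0,0,2],"rot":[0,0,0],"claw":40},{"xyz":[0,0,2],"rot":[0,0,0],"claw":40},{"xyz":[0,0,2],"rot":[0,0,0],"claw":40},{"xyz":[0,0,2],"rot":[0,0,0],"claw":40}]' 35
python3 - <<'E'
from h import *
plan([.635,.1082,.125],-.5)
E
```

```text
t: 3.9
position: [0.6339, 0.1081, 0.0135]
eef_rot: [0.0, 0.995, 0.104, -0.0]
force: [-0.9, 0.4, -0.3]
finger_gap: 0.0476
t 3.9 pos [0.6339 0.1081 0.0135] yaw 11.89 F [-0.9  0.4 -0.3] gap 0.0476
  xyz [   1.     0.2 -111.5] rot [0.000e+00 1.000e-04 2.163e-01]
```

```bash
for i in 1 2 3; do python3 -m pendant '[{"xyz":[0,0,0],"rot":[0,0,0],"claw":40}]' | grep -E "pos|force"; done
```

```text
position: [0.6339, 0.1081, 0.0135]
force: [0.3, 0.3, 1.1]
position: [0.634, 0.1081, 0.0136]
force: [0.3, 0.7, 1.2]
position: [0.634, 0.1081, 0.0136]
force: [-0.3, -0.2, 1.0]
```

```bash
python3 -m pendant '[{"xyz":[0,0,0],"rot":[0,0,0],"claw":60},{"xyz":[0,0,0],"rot":[0,0,0],"claw":60},{"xyz":[0,0,-3.5],"rot":[0,0,0],"claw":60},{"xyz":[0,0,-3.5],"rot":[0,0,0],"claw":60},{"xyz":[0,0,-3.5],"rot":[0,0,0],"claw":60},{"xyz":[0,0,-3.5],"rot":[0,0,0],"claw":40},{"xyz":[0,0,-3.5],"rot":[0,0,0],"claw":40},{"xyz":[0,0,-3.5],"rot":[0,0,0],"claw":40},{"xyz":[0,0,-3.5],"rot":[0,0,0],"claw":40},{"xyz":[0,0,-3.5],"rot":[0,0,0],"claw":40}]' 35
python3 - <<'E'
from h import *
plan([.508,-.0607,.12],-.5)
E
```

```text
t: 4.98
position: [0.634, 0.1081, 0.0172]
eef_rot: [0.0, 0.995, 0.104, 0.0]
force: [-0.3, -0.4, 1.0]
finger_gap: 0.0479
t 4.98 pos [0.634  0.1081 0.0172] yaw 11.88 F [-0.3 -0.4  1. ] gap 0.0479
  xyz [-158.1  139.2 -102.8] rot [ 1.000e-04 -1.000e-04  2.162e-01]
```

```bash
python3 -m pendant '[{"xyz":[0,0,-25],"rot":[0,0,0],"claw":40},{"xyz":[0,0,-60],"rot":[0,0,0],"claw":40},{"xyz":[-5,4,-90],"rot":[0,0,0.03],"claw":40},{"xyz":[-25,22,-103],"rot":[0,0,0.07],"claw":40},{"xyz":[-50,44,-103],"rot":[0,0,0.12],"claw":40},{"xyz":[-75,66,-103],"rot":[0,0,0.17],"claw":40},{"xyz":[-100,88,-103],"rot":[0,0,0.216],"claw":40},{"xyz":[-125,110,-103],"rot":[0,0,0.216],"claw":40},{"xyz":[-143,126,-103],"rot":[0,0,0.216],"claw":40},{"xyz":[-153,135,-103],"rot":[0,0,0.216],"claw":40},{"xyz":[-158,139,-103],"rot":[0,0,0.216],"claw":40},{"xyz":[-158,139,-103],"rot":[0,0,0.216],"claw":40}]' 
python3 -m pendant '[{"xyz":[0,0,0],"rot":[0,0,0],"claw":40},{"xyz":[0,0,0],"rot":[0,0,0],"claw":40},{"xyz":[0,0,0],"rot":[0,0,0],"claw":40}]' 
python3 - <<'E'
from h import *
plan([.508,-.0607,.031],-.5); f=snap('wrist','w2'); snap('top','top2'); snap('scene','scene2')
E
```

```text
t: 5.98
position: [0.5077, -0.0611, 0.1201]
eef_rot: [0.0, 1.0, -0.005, -0.0]
force: [0.9, 0.6, -0.4]
finger_gap: 0.0475
t: 6.23
position: [0.5088, -0.0589, 0.12]
eef_rot: [-0.0, 1.0, -0.003, 0.0]
force: [-0.6, 0.4, -1.2]
finger_gap: 0.0476
t 6.23 pos [ 0.5088 -0.0589  0.12  ] yaw -0.36 F [-0.6  0.4 -1.2] gap 0.0476
  xyz [-0.8  1.8 89. ] rot [-0.0007 -0.0004  0.0024]
```

View pics/w2.png

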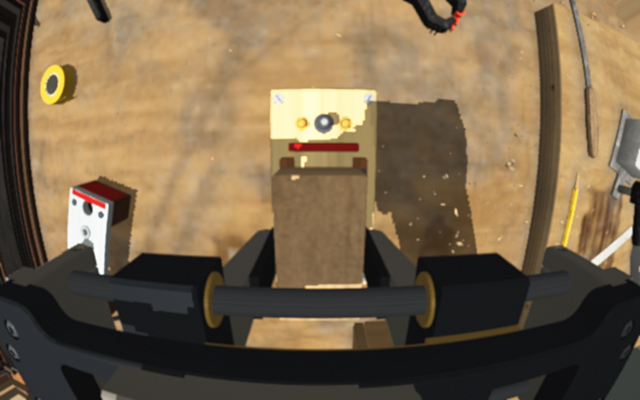

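The wrist view from above the jig shows the dowel tip at (324,123), the pins at (302,123) and (346,123), and the stop's top from (289,147) to (358,147). The front edge of the block's top runs from (274,172) to (365,171).

```bash
python3 - <<'E'
from h import *
f=dict(np.load('pics/w2.npz')); im=f['color']; hsv=cv2.cvtColor(im,cv2.COLOR_RGB2HSV)
for n,u,v,z in[('dowel',324,123,.066),('pinL',302,123,.024),('pinR',346,123,.024),('stopL',289,147,.029),('stopR',358,147,.029),('baseL',271,90,.014),('baseR',376,91,.014),('blkL',274,172,.139),('blkR',365,171,.139)]: print(n,onz(f,u,v,z,True).round(4))
plan([.508,-.0607,.031],-.5)
E
```

```text
dowel [ 0.5796 -0.0631  0.066 ]
pinL [ 0.5808 -0.045   0.024 ]
pinR [ 0.5807 -0.0825  0.024 ]
stopL [ 0.5605 -0.034   0.029 ]
stopR [ 0.5603 -0.0924  0.029 ]
baseL [ 0.6116 -0.0169  0.014 ]
baseR [ 0.6106 -0.1104  0.014 ]
blkL [ 0.5539 -0.0371  0.139 ]
blkR [ 0.5542 -0.0824  0.139 ]
t 6.38 pos [ 0.5083 -0.0596  0.1199] yaw -0.41 F [ 0.2 -0.5 -0.5] gap 0.0478
  xyz [-0.3  1.1 88.9] rot [-0.0003  0.      0.0015]
```

```bash
python3 -m pendant '[{"xyz":[0,1.5,15],"rot":[0,0,0],"claw":40},{"xyz":[0,1.5,32],"rot":[0,0,0],"claw":40},{"xyz":[0,1.5,48],"rot":[0,0,0],"claw":40},{"xyz":[0,1.5,60],"rot":[0,0,0],"claw":40},{"xyz":[0,1.5,68],"rot":[0,0,0],"claw":40},{"xyz":[0,1.5,68],"rot":[0,0,0],"claw":40},{"xyz":[0,1.5,68],"rot":[0,0,0],"claw":40},{"xyz":[0,1.5,68],"rot":[0,0,0],"claw":40}]' 
python3 - <<'E'
from h import *
plan([.508,-.062,.031],-.5); f=snap('wrist','w3'); t=snap('top','top3')
a=cv2.resize(f['color'][60:260,220:420,::-1],None,fx=2,fy=2,interpolation=cv2.INTER_CUBIC)
b=cv2.resize(t['color'][190:310,345:435,::-1],None,fx=400/120,fy=400/120,interpolation=cv2.INTER_CUBIC)
cv2.imwrite('pics/c3.png',np.hstack([a,b]))
E
```

```text
t: 7.05
position: [0.5086, -0.0619, 0.0527]
eef_rot: [0.0, 1.0, -0.004, 0.001]
force: [0.6, -0.4, -1.6]
finger_gap: 0.0473
t 7.05 pos [ 0.5086 -0.0619  0.0527] yaw -0.48 F [ 0.6 -0.4 -1.6] gap 0.0473
  xyz [-0.7  0.1 21.7] rot [ 0.0001 -0.0012  0.0003]
```

View pics/c3.png

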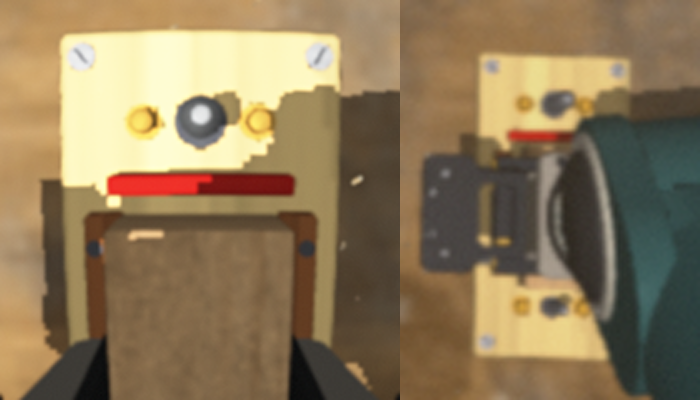

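The close view shows the block (mid column 201) aligned with the stop, the dowel and the rails (201). There is a clear gap to the stop, so I'm lowering it.

```bash
python3 -m pendant '[{"xyz":[0,0,5],"rot":[0,0,0],"claw":40},{"xyz":[0,0,10],"rot":[0,0,0],"claw":40},{"xyz":[0,0,13],"rot":[0,0,0],"claw":40},{"xyz":[0,0,16],"rot":[0,0,0],"claw":40},{"xyz":[0,0,18],"rot":[0,0,0],"claw":40},{"xyz":[0,0,18],"rot":[0,0,0],"claw":40},{"xyz":[0,0,18],"rot":[0,0,0],"claw":40}]' ; python3 -m pendant '[{"xyz":[0,0,1],"rot":[0,0,0],"claw":40},{"xyz":[0,0,2],"rot":[0,0,0],"claw":40},{"xyz":[0,0,2.5],"rot":[0,0,0],"claw":40},{"xyz":[0,0,2.5],"rot":[0,0,0],"claw":40}]'
```

```text
t: 7.73
position: [0.5079, -0.0619, 0.0339]
eef_rot: [-0.0, 1.0, -0.004, -0.0]
force: [-0.0, -0.2, -1.3]
finger_gap: 0.0478
t: 8.07
position: [0.5079, -0.062, 0.0315]
eef_rot: [0.0, 1.0, -0.004, -0.0]
force: [-1.2, -0.1, -1.5]
finger_gap: 0.048
```

```bash
python3 -m pendant '[{"xyz":[1,0,0.3],"rot":[0,0,0],"claw":40},{"xyz":[2,0,0.3],"rot":[0,0,0],"claw":40},{"xyz":[3,0,0.3],"rot":[0,0,0],"claw":40},{"xyz":[3,0,0.3],"rot":[0,0,0],"claw":40}]'; for i in 1 2 3 4; do python3 -m pendant '[{"xyz":[0.5,0,0],"rot":[0,0,0],"claw":40},{"xyz":[0.8,0,0],"rot":[0,0,0],"claw":40},{"xyz":[0.8,0,0],"rot":[0,0,0],"claw":40}]' | grep -E "pos|force"; done
```

```text
t: 8.4
position: [0.5113, -0.062, 0.0313]
eef_rot: [0.0, 1.0, -0.004, 0.0]
force: [0.0, -0.1, -1.2]
finger_gap: 0.0479
position: [0.5118, -0.062, 0.0313]
force: [-0.2, -0.0, -1.5]
position: [0.5127, -0.062, 0.0313]
force: [-0.3, -0.3, -1.7]
position: [0.5132, -0.062, 0.0312]
force: [-0.6, -0.4, -1.0]
position: [0.5133, -0.0621, 0.0311]
force: [-3.6, -0.3, 0.9]
```

```bash
for i in 1 2; do python3 -m pendant '[{"xyz":[0.5,0,0],"rot":[0,0,0],"claw":40},{"xyz":[1,0,0],"rot":[0,0,0],"claw":40},{"xyz":[1,0,0],"rot":[0,0,0],"claw":40}]' | grep -E "pos|force"; done
```

```text
position: [0.5133, -0.062, 0.0311]
force: [-6.6, -0.3, 5.5]
position: [0.5133, -0.0621, 0.0311]
force: [-9.5, -0.3, 8.5]
```

```bash
python3 -m pendant '[{"xyz":[-1.5,0,0],"rot":[0,0,0],"claw":40},{"xyz":[-1.5,0,0],"rot":[0,0,0],"claw":40},{"xyz":[-1.5,0,0],"rot":[0,0,0],"claw":60},{"xyz":[-1.5,0,0],"rot":[0,0,0],"claw":75},{"xyz":[-1.5,0,0],"rot":[0,0,0],"claw":75},{"xyz":[-1.5,0,0],"rot":[0,0,0],"claw":75},{"xyz":[-1.5,0,-10],"rot":[0,0,0],"claw":75},{"xyz":[-1.5,0,-40],"rot":[0,0,0],"claw":75},{"xyz":[-1.5,0,-80],"rot":[0,0,0],"claw":75},{"xyz":[-1.5,0,-120],"rot":[0,0,0],"claw":75},{"xyz":[-1.5,0,-130],"rot":[0,0,0],"claw":75}]'
python3 - <<'E'
from h import *
plan([.4521,.200,.16],-19.6)
E
```

```text
t: 10.82
position: [0.5184, -0.062, 0.1679]
eef_rot: [0.001, 1.0, -0.004, 0.005]
force: [1.3, -0.2, 0.0]
finger_gap: 0.0691
t 10.82 pos [ 0.5184 -0.062   0.1679] yaw -0.48 F [ 1.3 -0.2  0. ] gap 0.0691
  xyz [ -68.6 -261.4    6.9] rot [-0.0007 -0.0106  0.3337]
```

```bash
python3 -m pendant '[{"xyz":[-5,-20,0],"rot":[0,0,0],"claw":75},{"xyz":[-15,-55,0],"rot":[0,0,0.05],"claw":75},{"xyz":[-24,-90,0],"rot":[0,0,0.1],"claw":75},{"xyz":[-33,-125,0],"rot":[0,0,0.15],"claw":75},{"xyz":[-42,-160,0],"rot":[0,0,0.2],"claw":75},{"xyz":[-51,-195,0],"rot":[0,0,0.25],"claw":75},{"xyz":[-59,-225,0],"rot":[0,0,0.3],"claw":75},{"xyz":[-64,-246,0],"rot":[0,0,0.3337],"claw":75},{"xyz":[-66,-258,0],"rot":[0,0,0.3337],"claw":75},{"xyz":[-66,-261,0],"rot":[0,0,0.3337],"claw":75},{"xyz":[-66,-261,0],"rot":[0,0,0.3337],"claw":75},{"xyz":[-66,-261,0],"rot":[0,0,0.3337],"claw":75}]'
python3 - <<'E'
from h import *
plan([.4521,.200,.047],-19.6); f=snap('wrist','w4'); t=snap('top','top4')
a=cv2.resize(f['color'][40:300,210:430,::-1],None,fx=2,fy=2,interpolation=cv2.INTER_CUBIC)
b=cv2.resize(t['color'][190:310,345:435,::-1],(330,440),interpolation=cv2.INTER_CUBIC)
b=cv2.copyMakeBorder(b,0,80,0,0,cv2.BORDER_CONSTANT); cv2.imwrite('pics/c4.png',np.hstack([a,b]))
E
```

```text
t: 11.82
position: [0.4513, 0.1986, 0.1614]
eef_rot: [0.0, 0.985, -0.171, 0.0]
force: [-0.3, -0.3, 0.2]
finger_gap: 0.0687
t 11.82 pos [0.4513 0.1986 0.1614] yaw -19.66 F [-0.3 -0.3  0.2] gap 0.0687
  xyz [  0.3  -1.6 114.4] rot [ 0.0004 -0.0004 -0.001 ]
```

View pics/c4.png

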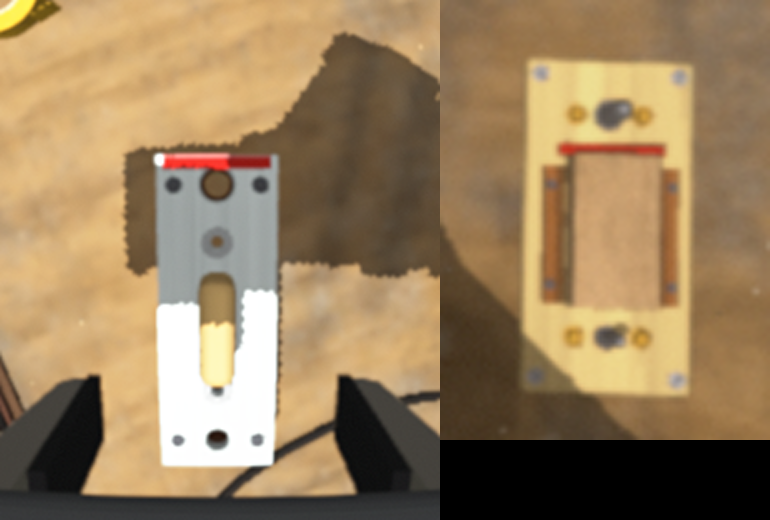

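The right half shows the block in the nest, up against the red stop. In the left half the plate is aligned with the tool, with bores at crop (217,184) and (217,440).

```bash
python3 - <<'E'
from h import *
f=dict(np.load('pics/w4.npz'))
g=lambda x,y,z: onz(f,(x+.5)/2-.5+210,(y+.5)/2-.5+40,z,True)
A,B=g(217,184,.044),g(217,440,.044); d=A-B; print('bores',A,B,(A+B)/2,np.linalg.norm(d),np.degrees(np.arctan2(d[1],d[0])))
Q=np.array([g(*p,.044) for p in[(157,156),(279,156),(273,466),(162,465)]]);d=Q[0]+Q[1]-Q[2]-Q[3]; print(Q.mean(0),np.degrees(np.arctan2(d[1],d[0])),np.linalg.norm(d)/2)
plan([.4521,.200,.047],-19.6)
t=dict(np.load('pics/top4.npz'))
for n,u,v,z in[('bigtip',0,0,0)]: pass
E
```

```text
bores [0.51199851 0.17754684 0.044     ] [0.39265588 0.2200097  0.044     ] [0.45232719 0.19877827 0.044     ] 0.12667185159637862 -19.585879629261267
[0.45155367 0.19867728 0.044     ] -19.658108367848353 0.1546553948124626
t 11.92 pos [0.4514 0.1981 0.1613] yaw -19.73 F [ 0.5 -0.2  0.5] gap 0.069
  xyz [  0.   -2.1 114.3] rot [ 0.0005 -0.0002 -0.0023]
```

```bash
python3 -m pendant '[{"xyz":[0,-1,30],"rot":[0,0,0],"claw":75},{"xyz":[0,-1,60],"rot":[0,0,0],"claw":75},{"xyz":[0,-1,85],"rot":[0,0,0],"claw":75},{"xyz":[0,-1,100],"rot":[0,0,0],"claw":75},{"xyz":[0,-1,108],"rot":[0,0,0],"claw":75},{"xyz":[0,-1,111],"rot":[0,0,0],"claw":75},{"xyz":[0,-1,111],"rot":[0,0,0],"claw":75},{"xyz":[0,-1,111],"rot":[0,0,0],"claw":75}]'
python3 - <<'E'
from h import *
plan([.452,.199,.047],-19.6)
E
```

```text
t: 12.58
position: [0.452, 0.2005, 0.051]
eef_rot: [-0.0, 0.985, -0.171, 0.001]
force: [0.7, -0.3, 0.4]
finger_gap: 0.0686
t 12.58 pos [0.452  0.2005 0.051 ] yaw -19.65 F [ 0.7 -0.3  0.4] gap 0.0686
  xyz [0.5 1.4 4. ] rot [-0.0008 -0.0011 -0.0008]
```

```bash
python3 -m pendant '[{"xyz":[0,1,3],"rot":[0,0,0],"claw":75},{"xyz":[0,1,3],"rot":[0,0,0],"claw":40},{"xyz":[0,1,3],"rot":[0,0,0],"claw":5},{"xyz":[0,1,3],"rot":[0,0,0],"claw":5},{"xyz":[0,1,3],"rot":[0,0,0],"claw":5},{"xyz":[0,1,3],"rot":[0,0,0],"claw":5},{"xyz":[0,1,3],"rot":[0,0,0],"claw":5},{"xyz":[0,1,3],"rot":[0,0,0],"claw":5},{"xyz":[0,1,3],"rot":[0,0,0],"claw":5},{"xyz":[0,1,3],"rot":[0,0,0],"claw":5},{"xyz":[0,1,3],"rot":[0,0,0],"claw":5},{"xyz":[0,1,3],"rot":[0,0,0],"claw":5}]' 60
python3 - <<'E'
from h import *
plan([.452,.199,.047],-19.6)
E
```

```text
t: 13.58
position: [0.4509, 0.1996, 0.0472]
eef_rot: [-0.0, 0.985, -0.17, 0.0]
force: [1.0, -0.2, 0.3]
finger_gap: 0.0156
t 13.58 pos [0.4509 0.1996 0.0472] yaw -19.61 F [ 1.  -0.2  0.3] gap 0.0156
  xyz [1.2 0.2 0.2] rot [-0.0001  0.     -0.0002]
```

```bash
python3 -m pendant '[{"xyz":[0,0,-10],"rot":[0,0,0],"claw":5},{"xyz":[0,0,-35],"rot":[0,0,0],"claw":5},{"xyz":[0,0,-65],"rot":[0,0,0],"claw":5},{"xyz":[0,0,-90],"rot":[0,0,0],"claw":5},{"xyz":[0,0,-98],"rot":[0,0,0],"claw":5},{"xyz":[0,0,-98],"rot":[0,0,0],"claw":5},{"xyz":[0,0,-98],"rot":[0,0,0],"claw":5},{"xyz":[0,0,-98],"rot":[0,0,0],"claw":5}]'
python3 - <<'E'
from h import *
plan([.5163,-.0617,.142],-.5)
E
```

```text
t: 14.25
position: [0.4497, 0.1988, 0.1437]
eef_rot: [0.001, 0.985, -0.17, -0.001]
force: [-0.5, 0.5, -3.7]
finger_gap: 0.0156
t 14.25 pos [0.4497 0.1988 0.1437] yaw -19.62 F [-0.5  0.5 -3.7] gap 0.0156
  xyz [150.2 223.    1.9] rot [ 0.0018  0.0026 -0.3337]
```

```bash
python3 -m pendant '[{"xyz":[8,12,0],"rot":[0,0,-0.02],"claw":5},{"xyz":[24,36,0],"rot":[0,0,-0.06],"claw":5},{"xyz":[42,62,0],"rot":[0,0,-0.1],"claw":5},{"xyz":[60,89,0],"rot":[0,0,-0.15],"claw":5},{"xyz":[78,116,0],"rot":[0,0,-0.2],"claw":5},{"xyz":[96,143,0],"rot":[0,0,-0.25],"claw":5},{"xyz":[113,168,0],"rot":[0,0,-0.29],"claw":5},{"xyz":[128,190,0],"rot":[0,0,-0.32],"claw":5},{"xyz":[139,207,0],"rot":[0,0,-0.333],"claw":5},{"xyz":[146,217,0],"rot":[0,0,-0.333],"claw":5},{"xyz":[149,222,0],"rot":[0,0,-0.333],"claw":5},{"xyz":[149,222.5,0],"rot":[0,0,-0.333],"claw":5}]'
python3 -m pendant '[{"xyz":[0,0,0],"rot":[0,0,0],"claw":5},{"xyz":[0,0,0],"rot":[0,0,0],"claw":5},{"xyz":[0,0,0],"rot":[0,0,0],"claw":5},{"xyz":[0,0,0],"rot":[0,0,0],"claw":5},{"xyz":[0,0,0],"rot":[0,0,0],"claw":5}]'
python3 - <<'E'
from h import *
plan([.5163,-.0617,.142],-.5); f=snap('wrist','w5'); t=snap('top','top5')
a=cv2.resize(f['color'][60:300,220:420,::-1],None,fx=2.4,fy=2.4,interpolation=cv2.INTER_CUBIC)
b=cv2.resize(t['color'][190:310,345:425,::-1],(300,450),interpolation=cv2.INTER_CUBIC)
b=cv2.copyMakeBorder(b,0,126,0,0,cv2.BORDER_CONSTANT); cv2.imwrite('pics/c5.png',np.hstack([a,b]))
E
```

```text
t: 15.25
position: [0.516, -0.0606, 0.1441]
eef_rot: [-0.0, 1.0, -0.005, -0.001]
force: [-0.2, 0.1, -4.1]
finger_gap: 0.0157
t: 15.67
position: [0.5166, -0.0593, 0.1454]
eef_rot: [-0.0, 1.0, -0.004, 0.0]
force: [0.2, 0.3, -4.1]
finger_gap: 0.0152
t 15.67 pos [ 0.5166 -0.0593  0.1454] yaw -0.46 F [ 0.2  0.3 -4.1] gap 0.0152
  xyz [-0.3  2.4  3.4] rot [-0.     -0.0002  0.0007]
```

View pics/c5.png

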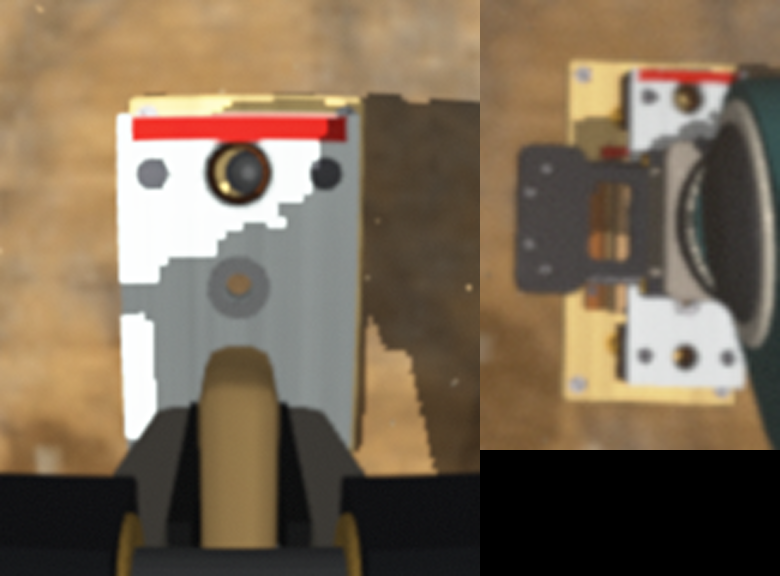

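Through the big bore (crop centre (239,172)) the dowel tip shows slightly to the right, near (247,172). The red stripe is over the red-stop end.

```bash
python3 - <<'E'
from h import *
f=dict(np.load('pics/w5.npz'))
g=lambda x,y,z: onz(f,(x+.5)/2.4-.5+220,(y+.5)/2.4-.5+60,z,True).round(4)
print('bore top',g(239,172,.142),'tip',g(247,172,.066),'base corners',g(130,97,.014),g(360,97,.014))
print('plate front',g(118,114,.142),g(361,116,.142))
plan([.5163,-.0617,.142],-.5)
t=dict(np.load('pics/top5.npz'))
k=lambda x,y,z: onz(t,(x+.5)/3.75-.5+345,(y+.5)/3.75-.5+190,z).round(4)
print('top: bores',k(687,97,.142) if 0 else k(687-480,97,.142),k(685-480,356,.142),'base L',k(569-480,62,.014),k(565-480,398,.014))
t=dict(np.load('pics/top4.npz'))
k=lambda x,y,z: onz(t,(x+.5)/3.667-.5+345,(y+.5)/3.667-.5+190,z).round(4)
print('top4 pins',k(577-440,114,.024),k(643-440,115,.024),k(575-440,337,.024),k(642-440,338,.024))
E
```

```text
bore top [ 0.5814 -0.0602  0.142 ] tip [ 0.5812 -0.0629  0.066 ] base corners [ 0.6126 -0.0164  0.014 ] [ 0.6122 -0.1094  0.014 ]
plate front [ 0.5957 -0.032   0.142 ] [ 0.5949 -0.0887  0.142 ]
t 15.77 pos [ 0.5166 -0.0597  0.1454] yaw -0.49 F [ 0.3 -0.7 -3.5] gap 0.0156
  xyz [-0.3  2.   3.4] rot [ 0.     -0.0002  0.0001]
top: bores [ 0.5814 -0.058   0.142 ] [ 0.4555 -0.0573  0.142 ] base L [ 0.611 -0.014  0.014] [ 0.4243 -0.0137  0.014 ]
top4 pins [ 0.58   -0.0416  0.024 ] [ 0.5803 -0.0792  0.024 ] [ 0.4546 -0.0414  0.024 ] [ 0.4549 -0.0789  0.024 ]
```

```bash
python3 -m pendant '[{"xyz":[-0.5,1,5],"rot":[0,0,0],"claw":5},{"xyz":[-0.5,2,14],"rot":[0,0,0],"claw":5},{"xyz":[-0.5,2.2,20],"rot":[0,0,0],"claw":5},{"xyz":[-0.5,2.2,25],"rot":[0,0,0],"claw":5},{"xyz":[-0.5,2.2,27],"rot":[0,0,0],"claw":5},{"xyz":[-0.5,2.2,27],"rot":[0,0,0],"claw":5},{"xyz":[-0.5,2.2,27],"rot":[0,0,0],"claw":5},{"xyz":[-0.5,2.2,27],"rot":[0,0,0],"claw":5},{"xyz":[-0.5,2.2,27],"rot":[0,0,0],"claw":5}]'
python3 - <<'E'
from h import *
plan([.5162,-.0621,.117],-.4); f=snap('wrist','w6'); t=snap('top','top6'); plan([.5162,-.0621,.117],-.4)
a=cv2.resize(f['color'][80:220,240:400,::-1],None,fx=3,fy=3,interpolation=cv2.INTER_CUBIC)
b=cv2.resize(t['color'][190:310,345:425,::-1],(280,420),interpolation=cv2.INTER_CUBIC)
cv2.imwrite('pics/c6.png',np.hstack([a,b]))
E
```

```text
t: 16.52
position: [0.5164, -0.0623, 0.1186]
eef_rot: [0.0, 1.0, -0.005, 0.0]
force: [-0.4, -0.6, -3.5]
finger_gap: 0.0159
t 16.52 pos [ 0.5164 -0.0623  0.1186] yaw -0.53 F [-0.4 -0.6 -3.5] gap 0.0159
  xyz [-0.2 -0.2  1.6] rot [ 0.0001 -0.0006 -0.0023]
t 16.62 pos [ 0.5163 -0.0623  0.1186] yaw -0.53 F [-0.3  0.  -4. ] gap 0.0157
  xyz [-0.1 -0.2  1.6] rot [ 0.0001 -0.0006 -0.0023]
```

View pics/c6.png

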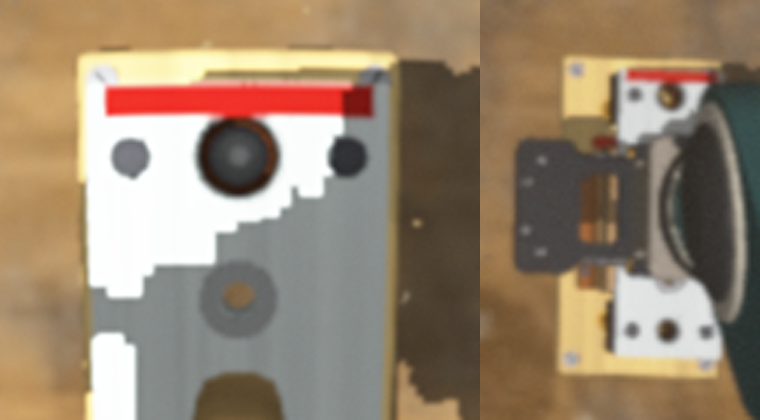

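The big bore (238,155) and the dowel tip (239,155) coincide, so I'm lowering in watched steps.

```bash
for i in 1 2; do python3 -m pendant '[{"xyz":[0,0,2],"rot":[0,0,0],"claw":5},{"xyz":[0,0,5],"rot":[0,0,0],"claw":5},{"xyz":[0,0,8],"rot":[0,0,0],"claw":5},{"xyz":[0,0,8],"rot":[0,0,0],"claw":5}]' | grep -E "pos|force"; done; python3 -c "
from plant import *;print(read_state()['ft_torque'].round(2))"
```

```text
position: [0.5155, -0.0622, 0.1095]
force: [0.3, 0.2, -2.9]
position: [0.5156, -0.0623, 0.1015]
force: [0.3, -0.8, -3.5]
[0.04 0.01 0.03]
```

```bash
for i in 1 2 3; do python3 -m pendant '[{"xyz":[0,0,2],"rot":[0,0,0],"claw":5},{"xyz":[0,0,5],"rot":[0,0,0],"claw":5},{"xyz":[0,0,8],"rot":[0,0,0],"claw":5},{"xyz":[0,0,8],"rot":[0,0,0],"claw":5}]' | grep -E "pos|force"; done; python3 -c "
from plant import *;print(read_state()['ft_torque'].round(2))"
```

```text
position: [0.5156, -0.0623, 0.0936]
force: [-0.8, -0.4, -4.0]
position: [0.5156, -0.0622, 0.0856]
force: [0.5, -0.4, -3.0]
position: [0.5156, -0.0622, 0.0776]
force: [-0.2, 0.2, -3.4]
[-0.05  0.04 -0.  ]
```

```bash
for i in 1 2 3 4 5; do python3 -m pendant '[{"xyz":[0,0,1],"rot":[0,0,0],"claw":5},{"xyz":[0,0,2.5],"rot":[0,0,0],"claw":5},{"xyz":[0,0,2.5],"rot":[0,0,0],"claw":5}]' | grep -E "pos|force"; done; python3 -c "
from plant import *;print(read_state()['ft_torque'].round(2))"
```

```text
position: [0.516, -0.0623, 0.0756]
force: [-0.3, -0.2, -3.2]
position: [0.5159, -0.0623, 0.073]
force: [-0.8, -0.4, -4.6]
position: [0.5162, -0.0623, 0.0709]
force: [-0.6, -0.5, 1.4]
position: [0.5163, -0.0623, 0.0684]
force: [-1.5, 0.2, 3.3]
position: [0.5163, -0.0623, 0.0658]
force: [-1.7, -0.3, 4.9]
[0.05 0.35 0.08]
```

```bash
for i in 1 2 3 4; do python3 -m pendant '[{"xyz":[0,0,0.5],"rot":[0,0,0],"claw":5},{"xyz":[0,0,1],"rot":[0,0,0],"claw":5},{"xyz":[0,0,1],"rot":[0,0,0],"claw":5}]' | grep -E "pos|force"; done
```

```text
position: [0.5163, -0.0623, 0.0648]
force: [-1.3, 0.2, 5.1]
position: [0.5163, -0.0623, 0.0639]
force: [-1.3, -0.1, 4.9]
position: [0.5163, -0.0623, 0.0632]
force: [-2.8, 0.1, 7.7]
position: [0.5163, -0.0623, 0.0632]
force: [-6.0, 0.3, 17.2]
```

```bash
python3 -m pendant '[{"xyz":[0,0,-0.35],"rot":[0,0,0],"claw":5},{"xyz":[0,0,-0.35],"rot":[0,0,0],"claw":5},{"xyz":[0,0,-0.35],"rot":[0,0,0],"claw":5}]'; for i in 1 2 3 4 5; do python3 -m pendant '[{"xyz":[0,0,0],"rot":[0,0,0],"claw":5}]' | grep -E "pos|force"; done
python3 - <<'E'
from h import *
f=snap('wrist','w7'); t=snap('top','top7'); s=snap('scene','scene7')
a=cv2.resize(f['color'][80:260,220:420,::-1],None,fx=2,fy=2,interpolation=cv2.INTER_CUBIC)
b=cv2.resize(s['color'][150:290,300:490,::-1],(489,360),interpolation=cv2.INTER_CUBIC)[:,:400]
cv2.imwrite('pics/c7.png',np.hstack([a,b]))
E
```

```text
t: 20.78
position: [0.5163, -0.0623, 0.0632]
eef_rot: [0.0, 1.0, -0.005, 0.0]
force: [-3.6, 0.2, 13.5]
finger_gap: 0.0157
position: [0.5163, -0.0623, 0.0632]
force: [-4.8, -0.1, 14.1]
position: [0.5163, -0.0622, 0.0632]
force: [-5.1, -0.6, 13.1]
position: [0.5163, -0.0623, 0.0632]
force: [-4.5, 0.5, 13.9]
position: [0.5163, -0.0623, 0.0632]
force: [-4.8, -1.1, 13.9]
position: [0.5163, -0.0623, 0.0632]
force: [-3.6, 0.2, 14.3]
```

View pics/c7.png

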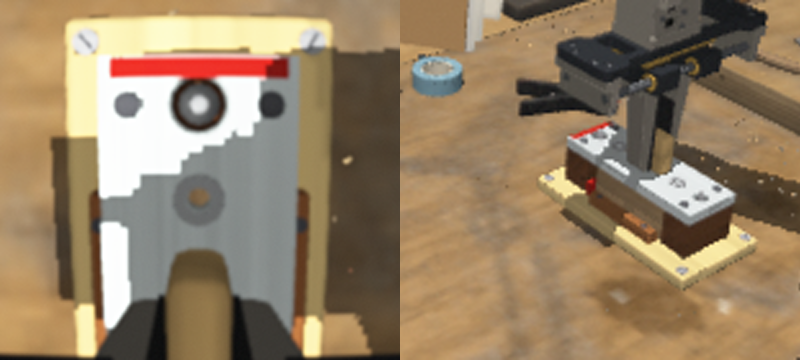

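The plate is seated over both dowels: the dowel tip is centred in the bore at crop (198,104), and the plate lies flat on the block. I'll add a touch more push so the force is inside 14–20 N whether or not the plate's weight is counted.

```bash
python3 -m pendant '[{"xyz":[0,0,0.13],"rot":[0,0,0],"claw":5},{"xyz":[0,0,0.13],"rot":[0,0,0],"claw":5},{"xyz":[0,0,0.13],"rot":[0,0,0],"claw":5}]'; for i in 1 2 3 4; do python3 -m pendant '[{"xyz":[0,0,0],"rot":[0,0,0],"claw":5},{"xyz":[0,0,0],"rot":[0,0,0],"claw":5}]' | grep -E "pos|force"; done
```

```text
t: 21.6
position: [0.5163, -0.0623, 0.0632]
eef_rot: [0.0, 1.0, -0.005, 0.0]
force: [-3.8, 0.3, 15.3]
finger_gap: 0.0156
position: [0.5163, -0.0623, 0.0632]
force: [-4.3, -1.1, 14.6]
position: [0.5163, -0.0623, 0.0632]
force: [-4.6, -0.4, 14.5]
position: [0.5163, -0.0623, 0.0632]
force: [-4.0, -0.1, 14.7]
position: [0.5163, -0.0623, 0.0632]
force: [-5.1, 0.4, 15.0]
```

```bash
python3 -c "
from plant import *; print(job_done())"
```

```text
the job is handed in; nothing more can be done
None
```

The drill plate is shut on the maple block, and the arm is still holding it pressed down for your clamps. I handed the job in at about 22 s of the 64 s allowed.

- **Block:** I loaded it into the nest and slid it toward the red stop until it touched. The tool stopped moving at x = 0.5133 m while the force rose to about 9.5 N. A later top picture shows the block against the stop.
- **Plate:** it went over both dowels with the red end at the red stop and no sideways jamming on the way down. It met the lift pins about 8.5 mm above shut. It then came down hard at a tool height of 63.2 mm, which puts the plate 16.0 mm above the bench, where it should be when shut.
- **Push:** the tool reads 14.5–15 N upward, about 18 N more than with the plate just hanging, so both figures are inside your 14–20 N. One reading during the final press was 20.7 N above hanging, so I eased off slightly.
- **Side force:** about 4–5 N along the jig's length remains while pressing. The position stayed steady in every reading.
- **Cameras:** the wrist and top views disagreed by about 2 mm on the jig's sideways position. I settled that by sighting the dowel through the plate's bore.
- **Other things:** I did not touch the tape, clamps or pot, but I did not check their positions again at the end.

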